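# Fetch the nest insert from behind the kit and load it into the test fixture

## Task

The nest insert for the next product lies at the back of the black kit tray, behind three things that stand close in front of it. Set all three upright in the empty white side tray, lay the insert flat on the test fixture's carriage between its four corner stops, then put the three things back in the kit tray, each upright on the very place it came from. Leave the meter and the bottle on the bench where they are.

Things in the scene. Friction and masses are not known exactly. Their poses are not given: they have to be found in the camera images.
- insert: Nest insert, loose: flat block 52 mm (x) by 150 mm (y), 26 mm high, lower half bright aluminium, upper half black with two 4 mm deep cavities with green contact fields. Grip across its 52 mm (along x) at mid-length. Same both ways round. Origin: centre of its underside. It lies in the kit tray, beyond the three standing things, 8 to 20 mm from them; long side along the tray's y.
- load: Reference load, loose: square finned aluminium column, 44 x 44 mm, 86 mm high, with two dark terminals 10 mm high on top (96 mm in all), 0.3 kg. Origin: centre of its underside, z up. Stands in the kit tray. Grip it along its x, 50 to 75 mm above its foot.
- gauge: Force gauge, loose: round steel column, foot 44 mm diameter and 12 mm high, body 40 mm diameter from 15 to 80 mm, small button (18 mm diameter) on top, 96 mm in all, 0.42 kg. Origin: centre of its underside, z up. Stands in the kit tray. Grip its body 50 to 70 mm above its foot.
- adapter: Programming adapter, loose: black plastic box on end, 36 mm (x) by 46 mm (y), 90 mm high, with a slim grey connector (10 x 30 mm, 8 mm high) on top, 98 mm in all, 0.17 kg. Origin: centre of its underside, z up. Stands in the kit tray. Grip it along its x, 50 to 75 mm above its foot.
- kit_tray: Kit tray, fixed: black, 170 mm (x, away from the robot) by 190 mm (y), floor 4 mm thick, rim 10 mm high. Origin: centre of its underside. Grey floor marks: three squares at x = -39 mm, y = -56, 0, +56 mm, one standing thing on each (which on which varies; within 3 mm, turned at most 0.1 rad from the tray; gaps 10 mm, so grip along x); a strip at x = +20 mm for the insert.
- side_tray: Side tray, fixed: empty, shallow, white, 150 mm (x) by 200 mm (y), floor 4 mm thick, rim 10 mm high and 3 mm thick. Origin: centre of its underside. It lies beside the kit tray, left or right of it. Room for the three things in a row along its y, 60 mm apart.
- fixture: Test fixture, fixed: black base with an aluminium carriage plate, upper face 62 mm above the origin, which is on the bench below the seat's centre. Four dark corner stops 8 mm high bound the seat: 64 mm (x) by 162 mm (y), 6 mm play all round; insert's long side along y; no stop within 56 mm of mid-length. Press, 317 mm high, from y = +125 mm on, not used; pull knob at the -y end.
- meter: Bystander: small clear-cased electronic meter with a screen, 78 x 50 x 18 mm, lying loose on the bench beyond the fixture. Origin: centre of its underside. Not to be moved.
- bottle: Bystander: small closed white plastic bottle with a black cap, 52 mm diameter, 95 mm high, standing loose on the bench just beyond the trays. Origin: centre of its underside. Not to be moved.
Things that resemble listed ones, but are neither listed nor needed, are in the scene too. There is more than one size of the side_tray; the one meant has the size given above.

How it is judged (in metres and radians):
On the way, in this order (a step that is already met when the one before it is completed fails the run):
1. all three standing things are upright in the side tray (x of load in the frame of side_tray between -0.075 and 0.075 m and y of load in the frame of side_tray between -0.1 and 0.1 m and z of each of load, gauge, adapter in the frame of side_tray below 0.012 m and angle between each of load, gauge, adapter's own z axis and vertical below 0.12 rad and x of gauge in the frame of side_tray between -0.075 and 0.075 m and y of gauge in the frame of side_tray between -0.1 and 0.1 m and x of adapter in the frame of side_tray between -0.075 and 0.075 m and y of adapter in the frame of side_tray between -0.1 and 0.1 m), for 0.2 s.
2. the insert lies flat on the fixture's carriage between the four corner stops (horizontal distance between insert and fixture below 0.01 m and z of insert in the frame of fixture between 0.058 and 0.066 m and angle between the y axis of insert and the y axis of fixture, either way round below 0.2 rad and angle between insert's own z axis and vertical below 0.05 rad), for 0.2 s.
At the end, for the whole second after the job is handed in: The insert lies flat on the carriage between its corner stops (centre within 10 mm, long side within 0.2 rad of the fixture's y, underside at the carriage's face); load, gauge and adapter each stand upright (within 0.12 rad) within 14 mm of where they stood at the start; all at rest (all of step 2 and distance of each of load, gauge, adapter from where it was at the start of the episode below 0.014 m and angle between each of load, gauge, adapter's own z axis and vertical below 0.12 rad and linear speed of each of load, gauge, adapter, insert below 0.02 m/s); the robot touches nothing.
It fails at once if the meter is pushed more than 30 mm from its place (distance of meter from where it was at the start of the episode above 0.03 m).
It fails at once if the bottle is pushed more than 30 mm from its place (distance of bottle from where it was at the start of the episode above 0.03 m).
It also fails if it takes over 131 s, if anything falls off the work surface, if the arm or the gripper's body presses on something with over 40 N, if the wrist force passes 120 N, or if a joint passes its speed limit or range.

## Robot

A 6-joint arm with a two-finger parallel gripper is mounted at the origin on the work surface. World frame = base frame: x ahead of the robot, y to its left, z up, the work surface at z = 0. Lengths are in m, angles in degrees, forces in N, time in s.
With the tool pointing down it reaches from about 0.25 to 0.725 m from the base axis. Payload 9.7 kg.
Tool frame: the origin (TCP) lies on the mounting face of the last link; the fingertips stand 173 mm ahead of it and the grasp point (between the pads) lies 155 mm ahead of it; z points along the fingers, y is the line along which they close (so a half turn about z gives the same grasp; the last joint's range is limited). The gripper opens to 85 mm and grips with 20 to 120 N. Pads are 22 mm wide; open, the fingers measure 114 mm over their backs; the gripper's body (76 mm by 85 mm) begins 54 mm behind the grasp point. The pads swing forward as they close: fully open they stand 13 mm farther back than shut.
Start: joints at [-72.938, 4.979, 10.078, 95.1, 0, 90], TCP at [0.161, -0.526, 0.405] pointing down, gripper open.
Joint ranges: [-179.16, 179.16], [-48.56, 103.87], [-65.8, 70.77], [-126.05, 130.52], [-82.76, 87.17], [-180, 180]. Speed limits (degrees/s): [127.2, 127.2, 147.25, 180, 180, 180].

## Interface

Orientations are given as [roll, pitch, yaw] about the fixed x, y, z axes, in that order (R = Rz(yaw) Ry(pitch) Rx(roll)).
In Python, from workcell import bot, camera, camera_model, outline_of, pinpoint gives the robot as it stands.
- The arm moves only by the tool move_arm, never from a script. Its arguments are lists of equal length, an entry for each row: "jaw": the closure, from 0 (fully open) to 1 (shut); "delta_pos": the shift along the world's x, y, z in m, a list of three; "yaw": the turn about the world's z in rad. In form: {"jaw": [jaw, ...], "delta_pos": [[dx, dy, dz], ...], "yaw": [yaw, ...]}. A call has 1 to 10 rows; each row shifts and turns the commanded pose from where the row before left it; what a row does not reach is not made up. A row lasts 1/12 s, in which the tool goes at most 41.7 mm and 7.16 degrees, less where a joint would pass 70% of its speed; a pose out of reach is approached as far as the arm can. A call with a gripper value outside its range is refused whole. The fingers move at their own pace and stop on an object; "force" is the grip in N (left out, the last holds). Time passes only in rows, so rows that do not move let the fingers close. It gives the time, the measured TCP pose, the force, the opening and the grip force at its end, in the units of the state.
- bot.get_obs(): the state, without advancing time (a new reading comes with each control period).
- camera(name): name is "scene" or "top"; returns the picture (480x640x3 uint8, red, green, blue); there is no depth.
- camera_model(name): a dict with "fx", "fy", "cx", "cy" (pixels), "k1" (the pictures are not rectified: a ray, as slopes to the right and down, at radius r is drawn at 1 + k1 r^2 times it, then the intrinsics apply), "R" (3x3) and "t" (3): a world point X has camera coordinates R X + t. Camera axes: x right, y down, z forward; pixel columns grow to the right and rows downward; lengths in m; the calibration is good to about 2 mm. A picture is of the moment at which its call begins. camera_model takes no time and is no camera call.
- bot.job_done(): hands the job in; it is judged then, once.
Trained networks look in the newest picture that a camera, given by its name, has taken for a name from the list of things; names that differ only in an ending like _2 or _b are one class to them, and where a whole thing is asked for, a point or a joint stands for the part that bears it (a point fixed in the world has none). Each returns a list of dicts, best first, with "confidence" (0 to 1); they miss things now and then, are a little off and sometimes report something else, mostly with a low value. They report only what shows in the picture. A call takes as long as a camera call. They do not tell look-alikes from the thing itself.
- outline_of(camera, thing): "mask" (480x640 bool, what is visible of it) and "xy" ([column, row] in pixels, amid what is visible of it).
- pinpoint(camera, thing): "xy" ([column, row] in pixels: a listed point, or the origin of a listed thing).
The state is a dict: "time": time; "q": joint angles; "qd": joint speeds; "joint_efforts": joint torques, N m; "ee_pos": TCP position; "tcp_rot": TCP orientation; "wrist_force": force on the tool from outside, world axes, zero at the start; "torque": the same for the moment, N m; "opening": finger opening in m; "grasp_force": force on a finger pad.
Only numpy, scipy, OpenCV 4.12 (cv2) and the standard library are available. Lean on these libraries where they do the work, as an engineer would, in place of code of your own. Each camera call takes 0.05 s, during which the arm holds its last target. There are 200 camera calls.

## Working session

There is one attempt and no reset: what is moved stays moved. The work goes in short steps, Python scripts to look and compute and a tool call to move; the robot and the scene stay as the last step left them, time stands still between calls to the robot, and variables do not carry over. Pictures are saved under pics/ and viewed, at most 14 in all, crops included, and the job is handed in when it is done.

Besides the shell and the picture viewer there is one more tool, called after ">>>" by a JSON object that holds its "op" and its "data", one argument or row to a line. move_arm: Moves the arm, as the interface text tells. Its arguments: {"type":"object","properties":{"jaw":{"type":"array"},"delta_pos":{"type":"array"},"yaw":{"type":"array"},"force":{"type":"number"}},"required":["jaw","delta_pos","yaw"]}

```bash
mkdir -p pics; ls; cat > h.py <<'E'
import numpy as np, cv2
from workcell import bot, camera, camera_model, outline_of, pinpoint
def ray(cam,uv):
    m=camera_model(cam); d=np.array([(uv[0]-m['cx'])/m['fx'],(uv[1]-m['cy'])/m['fy']]); s=d.copy()
    for _ in range(20): s=d/(1+m['k1']*(s@s))
    R=np.array(m['R']); t=np.array(m['t']); return -R.T@t, R.T@np.array([s[0],s[1],1])
def at(cam,uv,z):
    o,d=ray(cam,uv); return (o+d*(z-o[2])/d[2])
def proj(cam,X):
    m=camera_model(cam); c=np.array(m['R'])@np.array(X,float)+np.array(m['t']); s=c[:2]/c[2]; s=s*(1+m['k1']*(s@s))
    return np.array([s[0]*m['fx']+m['cx'],s[1]*m['fy']+m['cy']])
E
python3 - <<'E'
from h import *
np.set_printoptions(precision=4,suppress=True)
for c in('scene','top'):
    im=camera(c); cv2.imwrite(f'pics/{c}0.png',im[:,:,::-1]); print(c,ray(c,(320,240)))
    Z=dict(insert=.004,load=.004,gauge=.004,adapter=.004,kit_tray=0,side_tray=0,fixture=0,meter=0,bottle=0)
    for n,z in Z.items():
        for p in pinpoint(c,n)[:4]: print(n,round(p['confidence'],2),np.round(p['xy'],1),at(c,p['xy'],z)[:2])
print(bot.get_obs())
E
```

```text
pics
scene (array([ 1.0873, -0.438 ,  0.7651]), array([-0.5776,  0.407 , -0.7078]))
insert 0.9 [336.7 276.5] [ 0.5613 -0.0293]
load 0.68 [339.8 245.7] [0.5008 0.0223]
load 0.44 [434.9 196.9] [0.4988 0.2747]
gauge 0.67 [291.7 270.4] [ 0.5017 -0.0891]
adapter 0.97 [319.  258.3] [ 0.5053 -0.0299]
adapter 0.63 [294.5 419.5] [ 0.7508 -0.2445]
side_tray 0.97 [211.6 323.2] [ 0.5222 -0.264 ]
side_tray 0.58 [131.2 263.4] [ 0.3136 -0.3231]
fixture 0.76 [432.9 196.6] [0.4926 0.2756]
meter 0.78 [465.7 292.4] [0.721  0.1414]
bottle 0.81 [295.5 419.3] [ 0.7496 -0.2421]
top (array([ 0.4364, -0.0357,  0.9528]), array([ 0.0795, -0.0116, -0.9971]))
insert 0.65 [310.5 218.3] [ 0.5538 -0.0295]
load 0.89 [282.7 249.8] [0.4947 0.0242]
gauge 0.69 [341.4 244.9] [ 0.5021 -0.0871]
gauge 0.66 [312.2 245.5] [ 0.5019 -0.0318]
adapter 0.84 [310.5 248.2] [ 0.4968 -0.0285]
kit_tray 0.88 [311.4 225.9] [ 0.5396 -0.0309]
side_tray 0.72 [468.1 347. ] [ 0.308  -0.3186]
fixture 0.94 [151.5 262.1] [0.4757 0.2743]
fixture 0.57 [344.3 244.1] [ 0.5038 -0.0929]
meter 0.72 [221.5 137.9] [0.714  0.1403]
bottle 0.85 [420.6 119.5] [ 0.7424 -0.2451]
{'time': 1.0, 'q': array([-72.9381,   4.9779,  10.0793,  95.0979,  -0.0009,  90.0009]), 'qd': array([ 0.0158, -0.1177, -0.1201,  0.0407, -0.07  , -0.1112]), 'joint_efforts': array([ -0.001 , -52.0112,  46.4864,   0.0019,   0.    ,   0.    ]), 'ee_pos': array([ 0.1614, -0.5258,  0.4047]), 'tcp_rot': array([179.9965,   0.0009,  17.061 ]), 'wrist_force': array([ 0.0277, -0.1265,  0.583 ]), 'torque': array([-0.0125, -0.036 ,  0.0119]), 'grasp_force': 0.0, 'opening': 0.08569524761813944}
```

View pics/scene0.png

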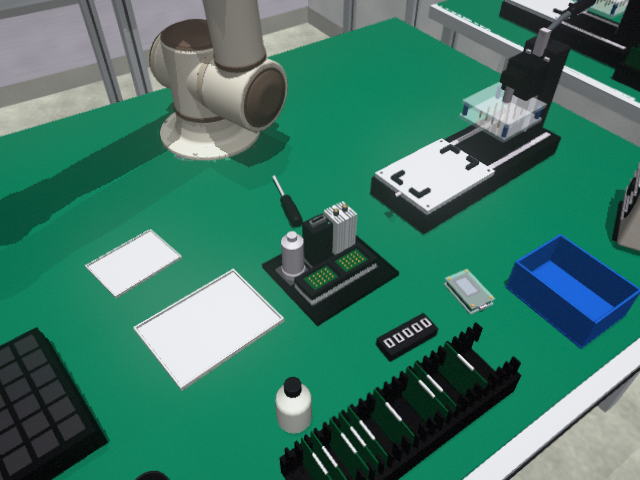

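View pics/top0.png

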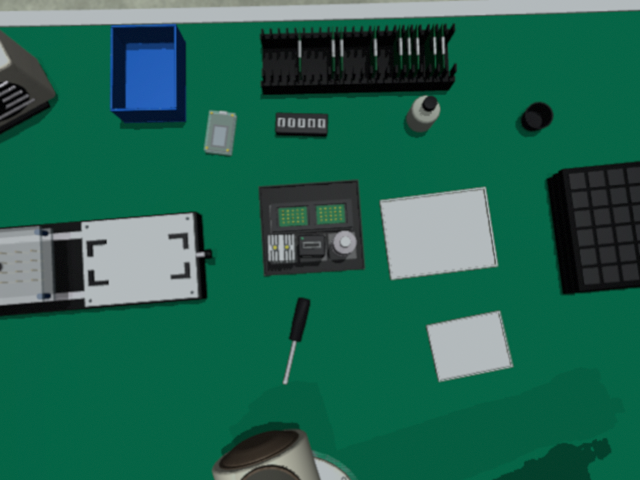

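Both views agree. The large white tray (top px 439,233) is the right side tray and the small one at (470,346) is a decoy. From left to right in the top view stand load (282,249), adapter (312,246) and gauge (344,243), with the insert behind them at (312,215). The fixture seat is at (138,261).

```bash
cat > fit.py <<'E'
from h import *
from scipy.optimize import minimize
np.set_printoptions(precision=4,suppress=True)
def box(lx,ly,z0,z1): return np.array([[a*lx/2,b*ly/2,z] for a in(-1,1) for b in(-1,1) for z in(z0,z1)])
def cyl(r,z0,z1): return np.array([[r*np.cos(a),r*np.sin(a),z] for a in np.linspace(0,6.28,25) for z in(z0,z1)])
M=dict(kit_tray=box(.17,.19,0,.01),side_tray=box(.15,.2,0,.01),insert=box(.052,.15,.004,.03),load=box(.044,.044,.004,.09),
 adapter=box(.036,.046,.004,.094),gauge=cyl(.021,.004,.084))
def sil(c,P,p):
    cs,sn=np.cos(p[2]),np.sin(p[2]); X=P@np.array([[cs,sn,0],[-sn,cs,0],[0,0,1]])+[p[0],p[1],0]
    h=cv2.convexHull(np.float32([proj(c,x) for x in X])); im=np.zeros((480,640),np.uint8)
    cv2.fillConvexPoly(im,np.int32(np.round(h*64)),255,cv2.LINE_AA,6); return im/255.
def fit(n,p0,cams,masks):
    def f(p):
        return sum(1-np.minimum(s:=sil(c,M[n],p),masks[c]).sum()/np.maximum(s,masks[c]).sum() for c in cams)
    s=np.array([p0+np.array(d) for d in((0,0,0),(.01,0,0),(0,.01,0),(0,0,.08))])
    r=minimize(f,p0,method='Nelder-Mead',options=dict(initial_simplex=s,xatol=2e-4,fatol=1e-4,maxiter=150)); return r.x,r.fun
def mask(c,n,near,z=.03):
    uv=proj(c,[near[0],near[1],z]); b=[o for o in outline_of(c,n) if np.hypot(*(np.array(o['xy'])-uv))<30]
    if not b: return None
    m=b[0]['mask'].astype(np.uint8)
    if n in('kit_tray','side_tray'):
        k=max(cv2.findContours(m,cv2.RETR_EXTERNAL,cv2.CHAIN_APPROX_SIMPLE)[0],key=cv2.contourArea); cv2.fillPoly(m,[cv2.convexHull(k)],1)
    return m.astype(float)
E
python3 - <<'E'
from fit import *
I=dict(kit_tray=(.54,-.031,.05),side_tray=(.522,-.264,.05),insert=(.557,-.03,.05),load=(.5,.023,.05),adapter=(.5,-.03,.05),gauge=(.502,-.088,0))
camera('top');camera('scene')
for n,p in I.items():
    ms={c:mask(c,n,p) for c in('top','scene')}
    for cs in(('top',),('scene',),('top','scene')):
        cs=[c for c in cs if ms[c] is not None]
        if cs: print(n,cs,*fit(n,np.array(p),cs,ms))
for c,(a,b,d,e) in dict(top=(84,226,196,296),scene=(380,135,490,210)).items():
    g=cv2.cvtColor(camera(c),cv2.COLOR_RGB2GRAY); cv2.imwrite(f'pics/fx_{c}.png',cv2.resize(g[b:e,a:d],None,fx=5,fy=5,interpolation=cv2.INTER_CUBIC))
    nb,l,st,ce=cv2.connectedComponentsWithStats((g[b:e,a:d]<100).astype(np.uint8))
    for s,k in zip(st,ce):
        if 15<s[4]<400: print(c,s+[a,b,0,0,0],at(c,k+[a,b],.068))
E
```

```text
kit_tray ['top'] [ 0.5372 -0.03    0.0479] 0.02019317410560939
kit_tray ['scene'] [ 0.5417 -0.0311  0.052 ] 0.10751160819196293
kit_tray ['top', 'scene'] [ 0.5392 -0.0307  0.0524] 0.15901108345328985
side_tray ['top'] [ 0.5222 -0.2691  0.1097] 0.025300271727104473
side_tray ['scene'] [ 0.5255 -0.2691  0.1047] 0.02105830472851189
side_tray ['top', 'scene'] [ 0.524  -0.269   0.1061] 0.06752272358803746
insert ['top'] [ 0.558  -0.0321  0.0461] 0.07491246185976808
insert ['scene'] [ 0.5607 -0.0307  0.0573] 0.06971225155740146
insert ['top', 'scene'] [ 0.5592 -0.0319  0.0537] 0.1628829522723798
load ['top'] [0.4941 0.0219 0.0242] 0.07575895270027888
load ['scene'] [ 0.4997  0.0277 -0.5833] 0.22269373787682445Traceback (most recent call last):
  File "<stdin>", line 8, in <module>
  File "fit.py", line 16, in fit
    r=minimize(f,p0,method='Nelder-Mead',options=dict(initial_simplex=s,xatol=2e-4,fatol=1e-4,maxiter=150)); return r.x,r.fun
    res = _minimize_neldermead(fun, x0, args, callback, bounds=bounds,
                               **options)
    fxcc = func(xcc)
    fx = function(np.copy(x), *(wrapper_args + args))
  File "fit.py", line 14, in f
    return sum(1-np.minimum(s:=sil(c,M[n],p),masks[c]).sum()/np.maximum(s,masks[c]).sum() for c in cams)
  File "fit.py", line 14, in <genexpr>
    return sum(1-np.minimum(s:=sil(c,M[n],p),masks[c]).sum()/np.maximum(s,masks[c]).sum() for c in cams)
                               ~~~^^^^^^^^^^
  File "fit.py", line 10, in sil
    h=cv2.convexHull(np.float32([proj(c,x) for x in X])); im=np.zeros((480,640),np.uint8)
                                 ~~~~^^^^^
  File "h.py", line 10, in proj
    m=camera_model(cam); c=np.array(m['R'])@np.array(X,float)+np.array(m['t']); s=c[:2]/c[2]; s=s*(1+m['k1']*(s@s))
ValueError: time passes only in moves, steps and waits
```

```bash
sed -i 's/^def ray/import functools\ncamera_model=functools.cache(camera_model)\ndef ray/' h.py
cat > m2.py <<'E'
from fit import *
I=dict(load=(.496,.023,.05),adapter=(.5,-.03,.05),gauge=(.502,-.088,0))
for c,(a,b,d,e) in dict(top=(84,226,196,296),scene=(380,135,490,210)).items():
    g=cv2.cvtColor(camera(c),cv2.COLOR_RGB2GRAY); cv2.imwrite(f'pics/fx_{c}.png',cv2.resize(g[b:e,a:d],None,fx=5,fy=5,interpolation=cv2.INTER_CUBIC))
    nb,l,st,ce=cv2.connectedComponentsWithStats((g[b:e,a:d]<100).astype(np.uint8))
    for s,k in zip(st,ce):
        if 15<s[4]<400: print(c,s+[a,b,0,0,0],at(c,k+[a,b],.068))
ms={(c,n):mask(c,n,p,.07) for c in('top','scene') for n,p in I.items()}
for n,p in I.items():
    for c in('top','scene'):
        if ms[c,n] is not None: print(n,c,*fit(n,np.array(p),[c],{c:ms[c,n]}))
E
python3 m2.py
```

```text
top [194 226   2  23  30] [0.5194 0.1758 0.068 ]
top [169 233  19  16 137] [0.5142 0.2007 0.068 ]
top [ 87 240  20  17 153] [0.5035 0.3554 0.068 ]
top [171 263  19  16 128] [0.4532 0.1965 0.068 ]
top [ 88 270  21  16 148] [0.4438 0.352  0.068 ]
scene [380 135  21  18 161] [0.3509 0.2559 0.068 ]
scene [444 135  20   8  80] [0.4225 0.3846 0.068 ]
scene [391 171  14  14 102] [0.4607 0.1952 0.068 ]
scene [409 188  21  10 108] [0.5205 0.1993 0.068 ]
load top [0.4937 0.021  0.0262] 0.1396444799953741
load scene [ 0.5005  0.0263 -0.6189] 0.24871742193852298
adapter top [ 0.4976 -0.0315 -0.0143] 0.11323436960178512
adapter scene [ 0.5007 -0.0305  0.4688] 0.13772145179483775
gauge top [ 0.5006 -0.0876  0.0037] 0.14091623235951634
gauge scene [ 0.5043 -0.0881  0.1245] 0.16147721870188114
```

View pics/fx_top.png

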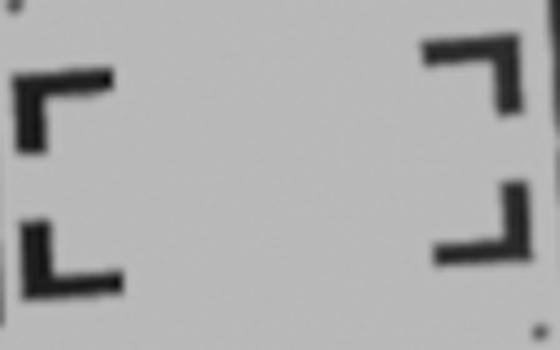

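The crop shows the four L-shaped stops (crop corners ~ (45,95), (495,64), (503,243), (50,272)), giving a seat centre of about (0.481, 0.276) and yaw 0.066. I'll take the gauge first, since it's nearest the side tray.

>>> {"op": "move_arm", "data": {
  "jaw": [0,0,0,0,0,0,0,0,0,0],
  "delta_pos": [
    [0.0171,0.0219,-0.004],
    [0.0171,0.0219,-0.004],
    [0.0171,0.0219,-0.004],
    [0.0171,0.0219,-0.004],
    [0.0171,0.0219,-0.004],
    [0.0171,0.0219,-0.004],
    [0.0171,0.0219,-0.004],
    [0.0171,0.0219,-0.004],
    [0.0171,0.0219,-0.004],
    [0.0171,0.0219,-0.004]
  ],
  "yaw": [0.0662,0.0662,0.0662,0.0662,0.0662,0.0662,0.0662,0.0662,0.0662,0.0662],
  "force": 40
}}

```text
time: 2.73
ee_pos: [0.3329, -0.3056, 0.3647]
tcp_rot: [180.0, 0.0, 55.2]
wrist_force: [0.4, -0.3, 0.2]
opening: 0.0852
grasp_force: 0.0
```

>>> {"op": "move_arm", "data": {
  "jaw": [0,0,0,0,0,0,0,0,0,0],
  "delta_pos": [
    [0.0171,0.0219,-0.004],
    [0.0171,0.0219,-0.004],
    [0.0171,0.0219,-0.004],
    [0.0171,0.0219,-0.004],
    [0.0171,0.0219,-0.004],
    [0.0171,0.0219,-0.004],
    [0.0171,0.0219,-0.004],
    [0.0171,0.0219,-0.004],
    [0.0171,0.0219,-0.004],
    [0.0171,0.0219,-0.004]
  ],
  "yaw": [0.0662,0.0662,0.0662,0.0662,0.0662,0.0662,0.0662,0.0662,0.0662,0.0662]
}}

```text
time: 3.57
ee_pos: [0.504, -0.0865, 0.3246]
tcp_rot: [180.0, 0.0, 93.1]
wrist_force: [0.5, -1.1, 0.5]
opening: 0.0856
grasp_force: 0.0
```

>>> {"op": "move_arm", "data": {
  "jaw": [0,0,0,0,0,0,0.6,0.6,0.6,0.6],
  "delta_pos": [
    [-0.0013,-0.0015,-0.02],
    [0,0,-0.025],
    [0,0,-0.025],
    [0,0,-0.02],
    [0,0,-0.0136],
    [0,0,0],
    [0,0,0],
    [0,0,0],
    [0,0,0],
    [0,0,0]
  ],
  "yaw": [0,0,0,0,0,0,0,0,0,0]
}}

```text
time: 4.4
ee_pos: [0.5025, -0.0894, 0.2224]
tcp_rot: [179.9, 0.0, 92.9]
wrist_force: [2.8, 0.8, 17.6]
opening: 0.0395
grasp_force: 41.2
```

>>> {"op": "move_arm", "data": {
  "jaw": [0.7,0.7,0.7,0.7,0.7,0.7],
  "delta_pos": [
    [0,0,0],
    [0,0,0],
    [0,0,0],
    [0,0,0],
    [0,0,0],
    [0,0,0]
  ],
  "yaw": [0,0,0,0,0,0]
}}

```text
time: 4.9
ee_pos: [0.5025, -0.0894, 0.2225]
tcp_rot: [179.9, 0.0, 92.9]
wrist_force: [-0.4, -1.0, 6.3]
opening: 0.0394
grasp_force: 40.0
```

>>> {"op": "move_arm", "data": {
  "jaw": [0.7,0.7,0.7,0.7,0.7,0.7,0.7,0.7,0.7,0.7],
  "delta_pos": [
    [0,0,0.01],
    [0,0,0.02],
    [0,0,0.02],
    [0.0035,-0.0299,0],
    [0.0035,-0.0299,0],
    [0.0035,-0.0299,0],
    [0.0035,-0.0299,0],
    [0.0035,-0.0299,0],
    [0.0035,-0.0299,0],
    [0.0035,-0.0299,0]
  ],
  "yaw": [0,0,0,0.007,0.007,0.007,0.007,0.007,0.007,0.007]
}}

```text
time: 5.73
ee_pos: [0.5264, -0.3, 0.2713]
tcp_rot: [-180.0, -0.0, 95.7]
wrist_force: [0.1, 0.4, -4.0]
opening: 0.0392
grasp_force: 41.1
```

>>> {"op": "move_arm", "data": {
  "jaw": [0.7,0.7,0.7,0.7,0.7,0.7],
  "delta_pos": [
    [0.0035,-0.0299,0],
    [0,0,0],
    [0,0,-0.02],
    [0,0,-0.016],
    [0,0,-0.008],
    [0,0,0]
  ],
  "yaw": [0.007,0,0,0,0,0]
}}

```text
time: 6.23
ee_pos: [0.5295, -0.328, 0.2249]
tcp_rot: [-179.8, -0.2, 96.1]
wrist_force: [-0.3, 0.7, -3.7]
opening: 0.0391
grasp_force: 41.3
```

>>> {"op": "move_arm", "data": {
  "jaw": [0.7,0.7,0.3,0,0,0,0,0,0,0],
  "delta_pos": [
    [0,0,-0.002],
    [0,0,0],
    [0,0,0],
    [0,0,0],
    [0,0,0],
    [0,0,0.02],
    [0,0,0.04],
    [-0.0076,0.0327,0.04],
    [-0.0076,0.0327,0],
    [-0.0076,0.0327,0]
  ],
  "yaw": [0,0,0,0,0,0,0,-0.007,-0.007,-0.007]
}}

```text
time: 7.07
ee_pos: [0.5088, -0.2366, 0.3201]
tcp_rot: [179.7, 0.1, 94.8]
wrist_force: [0.2, 0.2, -1.0]
opening: 0.0853
grasp_force: 0.0
```

```bash
python3 - <<'E'
from h import *
print(bot.get_obs()['ee_pos'])
im=camera('scene'); cv2.imwrite('pics/s1.png',im[130:480,60:460,::-1])
print([(round(p['confidence'],2),at('scene',p['xy'],.004)) for p in pinpoint('scene','gauge')[:2]])
E
```

```text
[ 0.50884532 -0.2366433   0.32013003]
[(0.92, array([ 0.53041444, -0.32755028,  0.004     ]))]
```

View pics/s1.png

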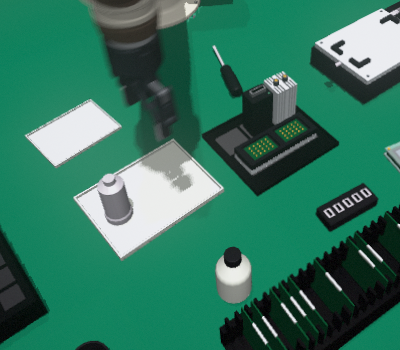

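The crop shows the gauge standing upright in the side tray at (117,200). Next is the adapter.

>>> {"op": "move_arm", "data": {
  "jaw": [0,0,0,0,0,0,0,0,0,0],
  "delta_pos": [
    [-0.0015,0.0336,0],
    [-0.0015,0.0336,0],
    [-0.0015,0.0336,0],
    [-0.0015,0.0336,0],
    [-0.0015,0.0336,0],
    [-0.0013,0.0336,0],
    [0,0,0],
    [0,0,-0.03],
    [0,0,-0.03],
    [0,0,-0.02]
  ],
  "yaw": [-0.005,-0.005,-0.005,-0.005,-0.005,-0.006,0,0,0,0]
}}

```text
time: 8.0
ee_pos: [0.4999, -0.0354, 0.2353]
tcp_rot: [-180.0, 0.0, 93.2]
wrist_force: [0.3, 0.6, -0.4]
opening: 0.0852
grasp_force: 0.0
```

>>> {"op": "move_arm", "data": {
  "jaw": [0,0,0.7,0.7,0.7,0.7,0.7,0.7,0.7],
  "delta_pos": [
    [0,0,-0.02],
    [0,0,0],
    [0,0,0],
    [0,0,0],
    [0,0,0],
    [0,0,0],
    [0,0,0],
    [0,0,0],
    [0,0,0]
  ],
  "yaw": [0,0,0,0,0,0,0,0,0]
}}

```text
time: 8.75
ee_pos: [0.5004, -0.0355, 0.2184]
tcp_rot: [179.9, 0.0, 93.2]
wrist_force: [-0.9, -0.6, 6.5]
opening: 0.0357
grasp_force: 47.2
```

>>> {"op": "move_arm", "data": {
  "jaw": [0.7,0.7,0.7,0.7,0.7,0.7,0.7,0.7,0.7,0.7],
  "delta_pos": [
    [0,0,0.01],
    [0,0,0.02],
    [0,0,0.02],
    [0.003,-0.0298,0],
    [0.003,-0.0298,0],
    [0.003,-0.0298,0],
    [0.003,-0.0298,0],
    [0.003,-0.0298,0],
    [0.003,-0.0298,0],
    [0.003,-0.0298,0]
  ],
  "yaw": [0,0,0,0.006,0.006,0.006,0.006,0.006,0.006,0.006]
}}

```text
time: 9.58
ee_pos: [0.5209, -0.2455, 0.2676]
tcp_rot: [180.0, 0.0, 95.6]
wrist_force: [0.6, 1.0, -1.3]
opening: 0.0354
grasp_force: 46.6
```

>>> {"op": "move_arm", "data": {
  "jaw": [0.7,0.7,0.7,0.7,0.7,0.7],
  "delta_pos": [
    [0.003,-0.0298,0],
    [0,0,0],
    [0,0,-0.02],
    [0,0,-0.016],
    [0,0,-0.01],
    [0,0,0]
  ],
  "yaw": [0.006,0,0,0,0,0]
}}

```text
time: 10.08
ee_pos: [0.5235, -0.2735, 0.2194]
tcp_rot: [-179.8, -0.1, 95.9]
wrist_force: [-0.1, 0.3, -2.1]
opening: 0.0357
grasp_force: 45.8
```

>>> {"op": "move_arm", "data": {
  "jaw": [0.7,0.7,0.3,0,0,0,0,0,0,0],
  "delta_pos": [
    [0,0,-0.001],
    [0,0,0],
    [0,0,0],
    [0,0,0],
    [0,0,0],
    [0,0,0.02],
    [0,0,0.04],
    [-0.003,0.033,0.04],
    [-0.003,0.033,0],
    [-0.003,0.033,0]
  ],
  "yaw": [0,0,0,0,0,0,0,-0.006,-0.006,-0.006]
}}

```text
time: 10.92
ee_pos: [0.5158, -0.1809, 0.315]
tcp_rot: [179.7, 0.1, 94.8]
wrist_force: [0.1, 0.6, -0.7]
opening: 0.0856
grasp_force: 0.0
```

>>> {"op": "move_arm", "data": {
  "jaw": [0,0,0,0,0,0,0,0],
  "delta_pos": [
    [-0.003,0.033,0],
    [-0.003,0.033,0],
    [-0.003,0.033,0],
    [-0.003,0.033,0],
    [-0.003,0.033,0],
    [-0.002,0.033,0],
    [0,0,0],
    [0,0,0]
  ],
  "yaw": [-0.006,-0.006,-0.006,-0.006,-0.005,-0.005,0,0]
}}

```text
time: 11.58
ee_pos: [0.4985, 0.0181, 0.3127]
tcp_rot: [179.9, 0.0, 93.1]
wrist_force: [-0.4, 0.1, -0.1]
opening: 0.0856
grasp_force: 0.0
```

>>> {"op": "move_arm", "data": {
  "jaw": [0,0,0,0,0,0,0,0],
  "delta_pos": [
    [0,0.0055,-0.02],
    [0,0,-0.02],
    [0,0,-0.02],
    [0,0,-0.02],
    [0,0,-0.014],
    [0,0,0],
    [0,0,0],
    [0,0,0]
  ],
  "yaw": [0,0,0,0,0,0,0,0]
}}

```text
time: 12.25
ee_pos: [0.499, 0.0216, 0.2193]
tcp_rot: [179.9, 0.0, 92.9]
wrist_force: [-0.3, 0.2, 0.6]
opening: 0.0853
grasp_force: 0.0
```

>>> {"op": "move_arm", "data": {
  "jaw": [0.7,0.7,0.7,0.7,0.7,0.7,0.7],
  "delta_pos": [
    [0,0,0],
    [0,0,0],
    [0,0,0],
    [0,0,0],
    [0,0,0],
    [0,0,0],
    [0,0,0]
  ],
  "yaw": [0,0,0,0,0,0,0]
}}

```text
time: 12.83
ee_pos: [0.4987, 0.0222, 0.2187]
tcp_rot: [180.0, 0.0, 92.9]
wrist_force: [-2.4, -0.2, 6.7]
opening: 0.0439
grasp_force: 46.7
```

>>> {"op": "move_arm", "data": {
  "jaw": [0.7,0.7,0.7,0.7,0.7,0.7,0.7,0.7,0.7,0.7],
  "delta_pos": [
    [0,0,0.01],
    [0,0,0.02],
    [0,0,0.02],
    [0.0024,-0.029,0],
    [0.0024,-0.029,0],
    [0.0024,-0.029,0],
    [0.0024,-0.029,0],
    [0.0024,-0.029,0],
    [0.0024,-0.029,0],
    [0.0024,-0.029,0]
  ],
  "yaw": [0,0,0,0.007,0.007,0.007,0.007,0.007,0.007,0.007]
}}

```text
time: 13.67
ee_pos: [0.5153, -0.1822, 0.2683]
tcp_rot: [-180.0, -0.0, 95.8]
wrist_force: [0.3, 0.9, -2.1]
opening: 0.0434
grasp_force: 46.2
```

>>> {"op": "move_arm", "data": {
  "jaw": [0.7,0.7,0.7,0.7,0.7,0.7],
  "delta_pos": [
    [0.0024,-0.029,0],
    [0,0,0],
    [0,0,-0.02],
    [0,0,-0.016],
    [0,0,-0.01],
    [0,0,0]
  ],
  "yaw": [0.007,0,0,0,0,0]
}}

```text
time: 14.17
ee_pos: [0.5173, -0.2095, 0.22]
tcp_rot: [-179.8, -0.1, 96.1]
wrist_force: [0.1, 1.1, -1.7]
opening: 0.0435
grasp_force: 46.0
```

>>> {"op": "move_arm", "data": {
  "jaw": [0.7,0.7,0.3,0,0,0,0,0,0],
  "delta_pos": [
    [0,0,-0.001],
    [0,0,0],
    [0,0,0],
    [0,0,0],
    [0,0,0],
    [0,0,0.02],
    [0,0,0.04],
    [0,0,0.04],
    [0,0,0]
  ],
  "yaw": [0,0,0,0,0,0,0,0,0]
}}

```text
time: 14.92
ee_pos: [0.5186, -0.2101, 0.3299]
tcp_rot: [179.4, 0.3, 96.1]
wrist_force: [0.5, -0.2, 0.8]
opening: 0.0856
grasp_force: 0.0
```

```bash
python3 - <<'E'
from fit import *
for c in('scene','top'):
    im=camera(c); cv2.imwrite(f'pics/{c}2.png',im[:,:,::-1])
    m=mask(c,'insert',(.56,-.031)); 
    if m is not None: print(c,*fit('insert',np.array((.56,-.031,.05)),[c],{c:m}))
    for n in('load','adapter','gauge'): print(n,[(round(p['confidence'],2),at(c,p['xy'],.004)[:2]) for p in pinpoint(c,n)[:2]])
E
```

```text
scene [ 0.5606 -0.031   0.0496] 0.07126824203250515
load [(0.69, array([ 0.5169, -0.2054]))]
adapter [(0.84, array([ 0.531, -0.272]))]
gauge [(0.96, array([ 0.5303, -0.3294]))]
top [ 0.5572 -0.0321  0.0414] 0.07775312970230985
load [(0.67, array([ 0.5159, -0.2096]))]
adapter []
gauge []
```

View pics/scene2.png

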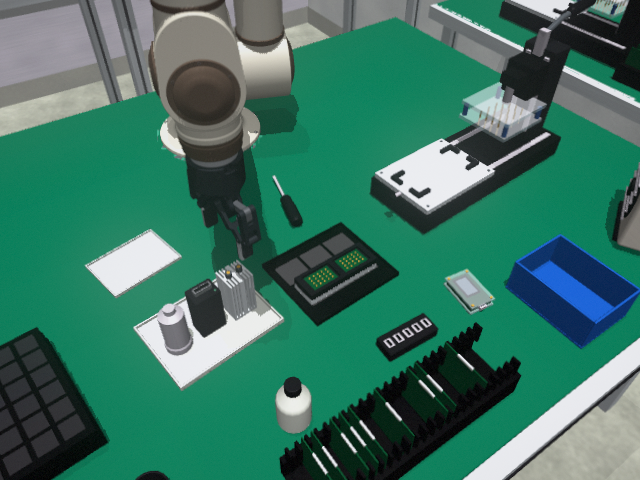

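All three stand upright in the side tray, at (175,330), (205,308) and (236,290), and the insert is free in the kit tray. I'll fetch the insert.

>>> {"op": "move_arm", "data": {
  "jaw": [0.2,0.2,0.2,0.2,0.2,0.2,0.2,0.2],
  "delta_pos": [
    [0.0069,0.0298,0],
    [0.0069,0.0298,0],
    [0.0069,0.0298,0],
    [0.0069,0.0298,0],
    [0.0069,0.0298,0],
    [0.0069,0.0298,0],
    [0,0,-0.03],
    [0,0,0]
  ],
  "yaw": [-0.01,-0.01,-0.01,-0.01,-0.01,-0.01,0,0]
}}

```text
time: 16.08
ee_pos: [0.5586, -0.0294, 0.2865]
tcp_rot: [-179.7, -0.0, 92.8]
wrist_force: [-1.1, 0.2, -2.1]
opening: 0.0681
grasp_force: 0.0
```

>>> {"op": "move_arm", "data": {
  "jaw": [0.2,0.2,0.2,0.2,0.2,0.2],
  "delta_pos": [
    [0.0015,-0.002,-0.025],
    [0,0,-0.025],
    [0,0,-0.025],
    [0,0,-0.01],
    [0,0,0],
    [0,0,0]
  ],
  "yaw": [0,0,0,0,0,0]
}}

```text
time: 16.58
ee_pos: [0.5607, -0.0335, 0.2068]
tcp_rot: [-180.0, 0.0, 92.7]
wrist_force: [1.2, 0.1, 0.1]
opening: 0.0685
grasp_force: 0.0
```

>>> {"op": "move_arm", "data": {
  "jaw": [0.2,0.2,0.2,0.2],
  "delta_pos": [
    [-0.0005,0.002,-0.012],
    [0,0,-0.012],
    [0,0,0],
    [0,0,0]
  ],
  "yaw": [0,0,0,0]
}}

```text
time: 16.92
ee_pos: [0.5599, -0.031, 0.1814]
tcp_rot: [-179.9, -0.0, 92.7]
wrist_force: [1.2, 0.4, -0.7]
opening: 0.0684
grasp_force: 0.0
```

>>> {"op": "move_arm", "data": {
  "jaw": [0.6,0.6,0.6,0.6,0.6,0.6,0.6],
  "delta_pos": [
    [0,0,0],
    [0,0,0],
    [0,0,0],
    [0,0,0],
    [0,0,0],
    [0,0,0],
    [0,0,0]
  ],
  "yaw": [0,0,0,0,0,0,0],
  "force": 60
}}

```text
time: 17.5
ee_pos: [0.5605, -0.031, 0.1829]
tcp_rot: [179.9, 0.0, 92.7]
wrist_force: [-1.0, -0.6, 5.8]
opening: 0.0507
grasp_force: 65.2
```

>>> {"op": "move_arm", "data": {
  "jaw": [0.6,0.6,0.6,0.6,0.6,0.6,0.6,0.6,0.6,0.6],
  "delta_pos": [
    [0,0,0.01],
    [0,0,0.02],
    [0,0,0.03],
    [0,0,0.03],
    [0,0,0.02],
    [-0.0066,0.0256,0],
    [-0.0066,0.0256,0],
    [-0.0066,0.0256,0],
    [-0.0066,0.0256,0],
    [-0.0066,0.0256,0]
  ],
  "yaw": [0,0,0,0,0,0.002,0.002,0.002,0.002,0.002]
}}

```text
time: 18.33
ee_pos: [0.5266, 0.098, 0.2923]
tcp_rot: [-180.0, 0.0, 93.3]
wrist_force: [0.2, -0.2, -2.3]
opening: 0.0509
grasp_force: 64.4
```

>>> {"op": "move_arm", "data": {
  "jaw": [0.6,0.6,0.6,0.6,0.6,0.6,0.6,0.6,0.6],
  "delta_pos": [
    [-0.0066,0.0256,0],
    [-0.0066,0.0256,0],
    [-0.0066,0.0256,0],
    [-0.0066,0.0256,0],
    [-0.0066,0.0256,0],
    [-0.0066,0.0256,0],
    [-0.0066,0.0256,0],
    [0,0,0],
    [0,0,0]
  ],
  "yaw": [0.002,0.002,0.002,0.002,0.001,0,0,0,0]
}}

```text
time: 19.08
ee_pos: [0.4805, 0.2772, 0.292]
tcp_rot: [-180.0, 0.0, 93.9]
wrist_force: [-0.1, -1.7, -2.3]
opening: 0.0503
grasp_force: 64.3
```

```bash
python3 - <<'E'
from h import *
o=bot.get_obs();print(o['ee_pos'],o['tcp_rot'],o['opening'])
a=camera('top');b=camera('scene')
A=cv2.resize(a[190:330,60:260],None,fx=2,fy=2,interpolation=cv2.INTER_CUBIC);B=cv2.resize(b[80:260,340:600],None,fx=3,fy=3,interpolation=cv2.INTER_CUBIC)
cv2.imwrite('pics/s3.png',B[:,:,::-1])
E
```

```text
[0.48045934 0.27719069 0.29201725] [-1.79961747e+02  2.58299138e-02  9.39133378e+01] 0.05032483077751688
```

View pics/s3.png

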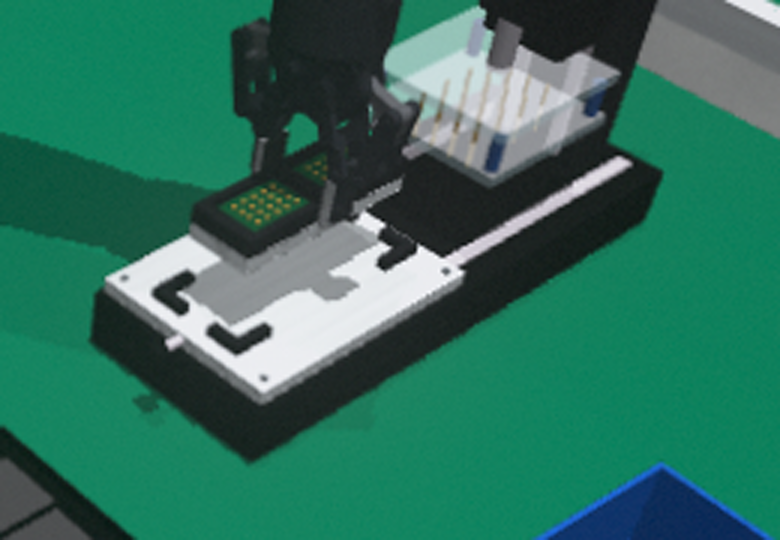

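The crop shows the insert hovering over the seat, with the stops clear of it. I'll refine the seat pose by fitting the stops in the first pictures.

```bash
cat > st.py <<'E'
from fit import *
def hull(c,X,im):
    h=cv2.convexHull(np.float32([proj(c,x) for x in X])); cv2.fillConvexPoly(im,np.int32(np.round(h*64)),255,cv2.LINE_AA,6)
def T(P,p):
    cs,sn=np.cos(p[2]),np.sin(p[2]); return P@np.array([[cs,sn,0],[-sn,cs,0],[0,0,1]])+[p[0],p[1],0]
def ren(c,p):
    t,a,b=p[3:]; im=np.zeros((480,640),np.uint8)
    for sx in(-1,1):
        for sy in(-1,1):
            for q in([(.032,.032+t),(.081+t-b,.081+t)],[(.032+t-a,.032+t),(.081,.081+t)]):
                hull(c,T(np.array([[sx*x,sy*y,z] for x in q[0] for y in q[1] for z in(.062,.07)]),p),im)
    return im/255.
G={c:cv2.imread(f'pics/{c}0.png',0).astype(float) for c in('top','scene')}
p0=np.array([.482,.276,.066,.007,.026,.03])
for cams in(['top'],['scene'],['top','scene']):
    D={}
    for c in cams:
        roi=np.zeros((480,640),np.uint8); hull(c,T(box(.064+.034,.162+.026,.065,.065),p0),roi)
        D[c]=(roi>0,np.clip((190-G[c])/150,0,1))
    f=lambda p: sum((((ren(c,p)-D[c][1])[D[c][0]])**2).sum()/D[c][1][D[c][0]].sum() for c in cams)
    s=np.vstack([p0]+[p0+e for e in np.diag([.004,.004,.03,.002,.005,.005])])
    r=minimize(f,p0,method='Nelder-Mead',options=dict(initial_simplex=s,maxiter=400,xatol=1e-4,fatol=1e-4)); print(cams,r.x,r.fun)
M['insert']=box(.052,.15,.113,.139)
for c in('top','scene'):
    camera(c); m=mask(c,'insert',(.481,.277),.13)
    if m is not None: print('ins',c,*fit('insert',np.array((.481,.277,.066)),[c],{c:m}))
E
python3 st.py
```

```text
['top'] [0.4788 0.2767 0.0655 0.0065 0.0249 0.0298] 0.056395593330365736
['scene'] [0.4831 0.2769 0.0635 0.0058 0.0235 0.028 ] 0.1415094434503539
['top', 'scene'] [0.481  0.2772 0.0679 0.0066 0.0242 0.0286] 0.3751113031189354
ins top [0.4822 0.2086 0.0157] 0.4998822389971569
ins scene [0.4805 0.2765 0.0806] 0.3711178504510423
```

>>> {"op": "move_arm", "data": {
  "jaw": [0.6,0.6,0.6,0.6,0.6,0.6,0.6],
  "delta_pos": [
    [0.0016,0,-0.015],
    [0,0,-0.015],
    [0,0,-0.01],
    [0,0,-0.005],
    [0,0,-0.003],
    [0,0,0],
    [0,0,0]
  ],
  "yaw": [0,0,0,0,0,0,0]
}}

```text
time: 19.97
ee_pos: [0.4827, 0.2762, 0.2447]
tcp_rot: [180.0, -0.0, 93.8]
wrist_force: [-0.1, -1.1, -2.6]
opening: 0.0508
grasp_force: 64.3
```

>>> {"op": "move_arm", "data": {
  "jaw": [0.6,0.6,0.6,0.6],
  "delta_pos": [
    [-0.0004,0.0005,-0.0022],
    [0,0,-0.0015],
    [0,0,0],
    [0,0,0]
  ],
  "yaw": [0,0,0,0]
}}

```text
time: 20.3
ee_pos: [0.4823, 0.2768, 0.2409]
tcp_rot: [180.0, -0.0, 93.8]
wrist_force: [-1.1, 0.8, 0.8]
opening: 0.0507
grasp_force: 64.6
```

Contact felt at the expected height. Release and lift.

>>> {"op": "move_arm", "data": {
  "jaw": [0.2,0.2,0.2,0.2,0.2,0.2,0.2,0.2],
  "delta_pos": [
    [0,0,0],
    [0,0,0],
    [0,0,0],
    [0,0,0.01],
    [0,0,0.02],
    [0,0,0.03],
    [0,0,0.03],
    [0,-0.03,0]
  ],
  "yaw": [0,0,0,0,0,0,0,0]
}}

```text
time: 20.97
ee_pos: [0.4828, 0.2493, 0.3371]
tcp_rot: [179.5, -0.3, 94.0]
wrist_force: [1.5, -0.0, 0.4]
opening: 0.0684
grasp_force: 0.0
```

>>> {"op": "move_arm", "data": {
  "jaw": [0,0,0,0,0,0,0,0,0,0],
  "delta_pos": [
    [0.003,-0.038,0],
    [0.003,-0.038,0],
    [0.003,-0.038,0],
    [0.003,-0.038,0],
    [0.003,-0.038,0],
    [0.003,-0.038,0],
    [0.003,-0.038,0],
    [0.003,-0.038,0],
    [0.003,-0.038,0],
    [0.003,-0.038,0]
  ],
  "yaw": [0.004,0.004,0.004,0.004,0.004,0.004,0.004,0.004,0.004,0.004]
}}

```text
time: 21.8
ee_pos: [0.5119, -0.1353, 0.3315]
tcp_rot: [179.9, 0.0, 96.1]
wrist_force: [0.8, 0.4, 0.3]
opening: 0.0857
grasp_force: 0.0
```

```bash
python3 - <<'E'
from fit import *
a=camera('top');b=camera('scene')
M['insert']=box(.052,.15,.062,.088)
for c in('top','scene'):
    m=mask(c,'insert',(.482,.277),.08)
    if m is not None: print('ins',c,*fit('insert',np.array((.482,.277,.066)),[c],{c:m}))
B=cv2.resize(b[110:240,350:560],None,fx=3,fy=3,interpolation=cv2.INTER_CUBIC)
cv2.imwrite('pics/s4.png',B[:,:,::-1])
E
```

```text
ins top [0.4804 0.2777 0.0582] 0.06624828069653688
ins scene [0.4825 0.2787 0.087 ] 0.103238330359398
```

View pics/s4.png

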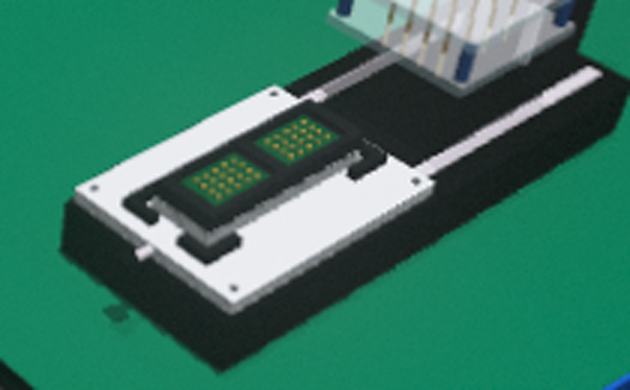

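The insert sits flat between all four stops. Now the load goes back.

>>> {"op": "move_arm", "data": {
  "jaw": [0,0,0,0,0,0,0,0,0,0],
  "delta_pos": [
    [0.0018,-0.0247,0],
    [0.0018,-0.0247,0],
    [0.0018,-0.0247,0],
    [0,0,0],
    [0,0,-0.02],
    [0,0,-0.025],
    [0,0,-0.025],
    [0,0,-0.02],
    [0,0,-0.01],
    [0,0,0]
  ],
  "yaw": [0,0,0,0,0,0,0,0,0,0]
}}

```text
time: 22.83
ee_pos: [0.5172, -0.206, 0.2285]
tcp_rot: [-179.8, -0.1, 96.2]
wrist_force: [-0.4, -0.8, 0.7]
opening: 0.0852
grasp_force: 0.0
```

>>> {"op": "move_arm", "data": {
  "jaw": [0,0,0.7,0.7,0.7,0.7,0.7,0.7,0.7],
  "delta_pos": [
    [0,-0.0035,-0.0095],
    [0,0,0],
    [0,0,0],
    [0,0,0],
    [0,0,0],
    [0,0,0],
    [0,0,0],
    [0,0,0],
    [0,0,0]
  ],
  "yaw": [0,0,0,0,0,0,0,0,0],
  "force": 45
}}

```text
time: 23.58
ee_pos: [0.5177, -0.2111, 0.2217]
tcp_rot: [179.9, 0.0, 96.1]
wrist_force: [-0.8, -0.7, 6.0]
opening: 0.0439
grasp_force: 46.7
```

>>> {"op": "move_arm", "data": {
  "jaw": [0.7,0.7,0.7,0.7,0.7,0.7,0.7,0.7,0.7,0.7],
  "delta_pos": [
    [0,0,0.01],
    [0,0,0.02],
    [0,0,0.02],
    [-0.0023,0.029,0],
    [-0.0023,0.029,0],
    [-0.0023,0.029,0],
    [-0.0023,0.029,0],
    [-0.0023,0.029,0],
    [-0.0023,0.029,0],
    [-0.0023,0.029,0]
  ],
  "yaw": [0,0,0,-0.007,-0.007,-0.007,-0.007,-0.007,-0.007,-0.007]
}}

```text
time: 24.42
ee_pos: [0.501, -0.0066, 0.2711]
tcp_rot: [-180.0, -0.0, 93.2]
wrist_force: [1.1, 0.1, -2.8]
opening: 0.0437
grasp_force: 46.7
```

>>> {"op": "move_arm", "data": {
  "jaw": [0.7,0.7,0.7,0.7,0.7,0.7],
  "delta_pos": [
    [-0.0024,0.029,0],
    [0,0,0],
    [0,0,-0.02],
    [0,0,-0.016],
    [0,0,-0.008],
    [0,0,0]
  ],
  "yaw": [-0.007,0,0,0,0,0]
}}

```text
time: 24.92
ee_pos: [0.4984, 0.0209, 0.2251]
tcp_rot: [-179.8, 0.0, 92.9]
wrist_force: [-0.4, 0.5, -3.0]
opening: 0.0433
grasp_force: 46.6
```

>>> {"op": "move_arm", "data": {
  "jaw": [0.7,0.7,0.3,0,0,0,0,0,0,0],
  "delta_pos": [
    [0,0.001,-0.0028],
    [0,0,0],
    [0,0,0],
    [0,0,0],
    [0,0,0],
    [0,0,0.02],
    [0,0,0.04],
    [0.003,-0.033,0.04],
    [0.003,-0.033,0],
    [0.003,-0.033,0]
  ],
  "yaw": [0,0,0,0,0,0,0,0.006,0.006,0.006]
}}

```text
time: 25.75
ee_pos: [0.508, -0.0711, 0.3194]
tcp_rot: [179.7, 0.1, 94.0]
wrist_force: [0.4, 1.0, -0.1]
opening: 0.0854
grasp_force: 0.0
```

>>> {"op": "move_arm", "data": {
  "jaw": [0,0,0,0,0,0,0,0],
  "delta_pos": [
    [0.003,-0.033,0],
    [0.003,-0.033,0],
    [0.003,-0.033,0],
    [0.003,-0.033,0],
    [0.003,-0.033,0],
    [0.002,-0.033,0],
    [0,0,0],
    [0,0,-0.02]
  ],
  "yaw": [0.006,0.006,0.006,0.006,0.005,0.005,0,0]
}}

```text
time: 26.42
ee_pos: [0.525, -0.2707, 0.2997]
tcp_rot: [179.7, 0.2, 95.7]
wrist_force: [0.2, 0.3, 1.1]
opening: 0.0856
grasp_force: 0.0
```

>>> {"op": "move_arm", "data": {
  "jaw": [0,0,0,0,0,0],
  "delta_pos": [
    [-0.0012,-0.0028,-0.02],
    [0,0,-0.02],
    [0,0,-0.02],
    [0,0,-0.014],
    [0,0,0],
    [0,0,0]
  ],
  "yaw": [0,0,0,0,0,0]
}}

```text
time: 26.92
ee_pos: [0.5232, -0.271, 0.2222]
tcp_rot: [-180.0, -0.0, 95.8]
wrist_force: [0.2, -0.3, 1.0]
opening: 0.0856
grasp_force: 0.0
```

>>> {"op": "move_arm", "data": {
  "jaw": [0.7,0.7,0.7,0.7,0.7,0.7,0.7,0.7],
  "delta_pos": [
    [0,0,0],
    [0,0,0],
    [0,0,0],
    [0,0,0],
    [0,0,0],
    [0,0,0],
    [0,0,0],
    [0,0,0]
  ],
  "yaw": [0,0,0,0,0,0,0,0]
}}

```text
time: 27.58
ee_pos: [0.5236, -0.2713, 0.2231]
tcp_rot: [179.9, 0.0, 95.8]
wrist_force: [0.7, 0.1, 6.0]
opening: 0.0357
grasp_force: 45.3
```

>>> {"op": "move_arm", "data": {
  "jaw": [0.7,0.7,0.7,0.7,0.7,0.7,0.7,0.7,0.7,0.7],
  "delta_pos": [
    [0,0,0.01],
    [0,0,0.02],
    [0,0,0.02],
    [-0.0029,0.0298,0],
    [-0.0029,0.0298,0],
    [-0.0029,0.0298,0],
    [-0.0029,0.0298,0],
    [-0.0029,0.0298,0],
    [-0.0029,0.0298,0],
    [-0.0029,0.0298,0]
  ],
  "yaw": [0,0,0,-0.006,-0.006,-0.006,-0.006,-0.006,-0.006,-0.006]
}}

```text
time: 28.42
ee_pos: [0.5025, -0.0613, 0.2725]
tcp_rot: [-180.0, -0.0, 93.4]
wrist_force: [0.4, 0.7, -2.0]
opening: 0.0353
grasp_force: 45.4
```

>>> {"op": "move_arm", "data": {
  "jaw": [0.7,0.7,0.7,0.7],
  "delta_pos": [
    [-0.0029,0.0298,0],
    [0,0,0],
    [0,0,-0.01],
    [0,0,0]
  ],
  "yaw": [-0.006,0,0,0]
}}

```text
time: 28.75
ee_pos: [0.4998, -0.0329, 0.2605]
tcp_rot: [-179.9, 0.0, 93.1]
wrist_force: [-0.4, -0.1, -3.2]
opening: 0.0358
grasp_force: 45.3
```

>>> {"op": "move_arm", "data": {
  "jaw": [0.7,0.7,0.7,0.7,0.7],
  "delta_pos": [
    [0,0,-0.015],
    [0,0,-0.012],
    [0,0,-0.007],
    [0,0,0],
    [0,0,0]
  ],
  "yaw": [0,0,0,0,0]
}}

```text
time: 29.17
ee_pos: [0.4999, -0.0333, 0.2277]
tcp_rot: [-179.9, -0.0, 93.0]
wrist_force: [-0.7, 0.1, -1.6]
opening: 0.0357
grasp_force: 45.3
```

>>> {"op": "move_arm", "data": {
  "jaw": [0.7,0.7,0.7,0.3,0,0,0,0,0],
  "delta_pos": [
    [0,0,-0.003],
    [0,0,-0.0014],
    [0,0,0],
    [0,0,0],
    [0,0,0],
    [0,0,0],
    [0,0,0.02],
    [0,0,0.04],
    [0,0,0.04]
  ],
  "yaw": [0,0,0,0,0,0,0,0,0]
}}

```text
time: 29.92
ee_pos: [0.4995, -0.0327, 0.3241]
tcp_rot: [-179.8, -0.0, 93.1]
wrist_force: [1.0, -0.7, -0.2]
opening: 0.0856
grasp_force: 0.0
```

>>> {"op": "move_arm", "data": {
  "jaw": [0,0,0,0,0,0,0,0,0,0],
  "delta_pos": [
    [0.0033,-0.0328,0],
    [0.0033,-0.0328,0],
    [0.0033,-0.0328,0],
    [0.0033,-0.0328,0],
    [0.0033,-0.0328,0],
    [0.0033,-0.0328,0],
    [0.0033,-0.0328,0],
    [0.0033,-0.0328,0],
    [0.0033,-0.0328,0],
    [0,0,-0.02]
  ],
  "yaw": [0.006,0.006,0.006,0.006,0.006,0.006,0.006,0.006,0.006,0]
}}

```text
time: 30.75
ee_pos: [0.5303, -0.333, 0.3068]
tcp_rot: [179.7, 0.3, 96.0]
wrist_force: [1.4, -0.3, 0.6]
opening: 0.0856
grasp_force: 0.0
```

```bash
python3 - <<'E'
from fit import *
print(bot.get_obs()['ee_pos'])
b=camera('scene'); cv2.imwrite('pics/s5.png',b[130:480,60:460,::-1])
for n in('load','adapter','gauge'): print(n,[(round(p['confidence'],2),at('scene',p['xy'],.004)[:2]) for p in pinpoint('scene',n)[:2]])
E
```

```text
[ 0.5303 -0.333   0.3068]
load [(0.9, array([0.5044, 0.0237]))]
adapter [(0.94, array([ 0.5089, -0.0306])), (0.42, array([ 0.748, -0.243]))]
gauge [(0.57, array([ 0.5302, -0.3271])), (0.33, array([ 0.5399, -0.0322]))]
```

View pics/s5.png

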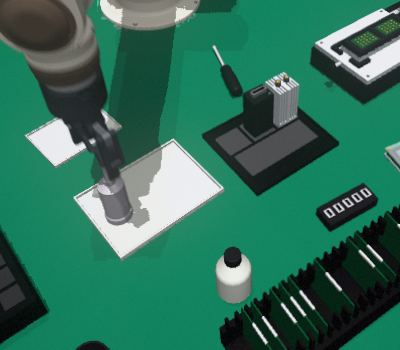

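Load and adapter are back upright on their marks, at crop (285,100) and (258,110). The gauge is last.

>>> {"op": "move_arm", "data": {
  "jaw": [0,0,0,0,0,0],
  "delta_pos": [
    [-0.0005,0.004,-0.02],
    [0,0,-0.02],
    [0,0,-0.02],
    [0,0,-0.018],
    [0,0,0],
    [0,0,0]
  ],
  "yaw": [0,0,0,0,0,0]
}}

```text
time: 31.45
ee_pos: [0.5294, -0.323, 0.2265]
tcp_rot: [-180.0, -0.0, 96.3]
wrist_force: [0.3, 0.1, 1.0]
opening: 0.0852
grasp_force: 0.0
```

>>> {"op": "move_arm", "data": {
  "jaw": [0.7,0.7,0.7,0.7,0.7,0.7,0.7,0.7],
  "delta_pos": [
    [0,0,0],
    [0,0,0],
    [0,0,0],
    [0,0,0],
    [0,0,0],
    [0,0,0],
    [0,0,0],
    [0,0,0]
  ],
  "yaw": [0,0,0,0,0,0,0,0]
}}

```text
time: 32.12
ee_pos: [0.5296, -0.3241, 0.2272]
tcp_rot: [179.9, 0.1, 96.2]
wrist_force: [-0.5, 1.8, 6.1]
opening: 0.0387
grasp_force: 45.0
```

>>> {"op": "move_arm", "data": {
  "jaw": [0.7,0.7,0.7,0.7,0.7,0.7,0.7,0.7,0.7,0.7],
  "delta_pos": [
    [0,0,0.01],
    [0,0,0.02],
    [0,0,0.02],
    [-0.0034,0.0298,0],
    [-0.0034,0.0298,0],
    [-0.0034,0.0298,0],
    [-0.0034,0.0298,0],
    [-0.0034,0.0298,0],
    [-0.0034,0.0298,0],
    [-0.0034,0.0298,0]
  ],
  "yaw": [0,0,0,-0.007,-0.007,-0.007,-0.007,-0.007,-0.007,-0.007]
}}

```text
time: 32.95
ee_pos: [0.5049, -0.1141, 0.2761]
tcp_rot: [-180.0, -0.0, 93.3]
wrist_force: [0.7, 0.0, -3.0]
opening: 0.0386
grasp_force: 46.2
```

>>> {"op": "move_arm", "data": {
  "jaw": [0.7,0.7,0.7,0.7],
  "delta_pos": [
    [-0.0034,0.0298,0],
    [0,0,0],
    [0,0,-0.01],
    [0,0,0]
  ],
  "yaw": [-0.007,0,0,0]
}}

```text
time: 33.28
ee_pos: [0.5018, -0.0856, 0.2642]
tcp_rot: [-179.9, -0.0, 93.0]
wrist_force: [-0.2, 0.5, -3.8]
opening: 0.0388
grasp_force: 46.1
```

>>> {"op": "move_arm", "data": {
  "jaw": [0.7,0.7,0.7,0.7,0.7],
  "delta_pos": [
    [0.0005,0,-0.015],
    [0,0,-0.012],
    [0,0,-0.007],
    [0,0,0],
    [0,0,0]
  ],
  "yaw": [0,0,0,0,0]
}}

```text
time: 33.7
ee_pos: [0.5024, -0.0861, 0.2312]
tcp_rot: [-179.9, -0.0, 92.9]
wrist_force: [0.1, -0.2, -2.2]
opening: 0.0385
grasp_force: 46.2
```

>>> {"op": "move_arm", "data": {
  "jaw": [0.7,0.7,0.7,0.3,0,0,0,0,0],
  "delta_pos": [
    [0,0,-0.003],
    [0,0,-0.0008],
    [0,0,0],
    [0,0,0],
    [0,0,0],
    [0,0,0],
    [0,0,0.02],
    [0,0,0.04],
    [0,0,0.04]
  ],
  "yaw": [0,0,0,0,0,0,0,0,0]
}}

```text
time: 34.45
ee_pos: [0.5021, -0.0855, 0.3284]
tcp_rot: [-179.9, -0.0, 93.0]
wrist_force: [1.8, 0.5, 0.7]
opening: 0.0857
grasp_force: 0.0
```

>>> {"op": "move_arm", "data": {
  "jaw": [0,0,0,0,0,0,0,0,0,0],
  "delta_pos": [
    [-0.01,-0.035,0.01],
    [-0.01,-0.035,0.01],
    [-0.01,-0.035,0.01],
    [-0.01,-0.035,0],
    [-0.01,-0.035,0],
    [-0.01,-0.035,0],
    [-0.01,-0.035,0],
    [0,0,0],
    [0,0,0],
    [0,0,0]
  ],
  "yaw": [0,0,0,0,0,0,0,0,0,0]
}}

```text
time: 35.28
ee_pos: [0.4326, -0.3305, 0.3582]
tcp_rot: [180.0, -0.0, 92.9]
wrist_force: [0.5, 0.1, 0.1]
opening: 0.0852
grasp_force: 0.0
```

```bash
cat >> m2.py <<'E'
for c in('scene','top'):
    cv2.imwrite(f'pics/{c}9.png',camera(c)[:,:,::-1])
    for n in('load','adapter','gauge','meter','bottle'): print(c,n,[(round(p['confidence'],2),at(c,p['xy'],.004)[:2]) for p in pinpoint(c,n)[:1]])
E
python3 m2.py|grep -v '\['0; python3 m2.py | tail -16
```

```text
load scene [ 0.5045  0.0283 -0.6348] 0.18794348780769687
adapter top [ 0.4996 -0.0315  0.0523] 0.10295565670944762
adapter scene [ 0.5025 -0.0315  0.1171] 0.12082123062613892
gauge top [ 0.5006 -0.0886 -0.0317] 0.11262824590027909
scene adapter [(0.85, array([ 0.5106, -0.0332]))]
scene gauge [(0.69, array([ 0.5076, -0.0841]))]
scene bottle [(0.58, array([ 0.749 , -0.2459]))]
top adapter [(0.76, array([ 0.4981, -0.0303]))]
top gauge [(0.76, array([ 0.5026, -0.0884]))]
top bottle [(0.69, array([ 0.75  , -0.2436]))]
load top [0.4972 0.0218 0.0639] 0.14193059016125853
load scene [ 0.5062  0.027  -0.6334] 0.1884283701913716
adapter top [ 0.4991 -0.0313  0.0717] 0.15747750604463107
adapter scene [ 0.5024 -0.0309  0.2548] 0.09494995135050488
gauge top [ 0.5006 -0.0887 -0.0073] 0.11640712440065781
gauge scene [ 0.5032 -0.089   0.0862] 0.14119403515631945
scene load [(0.7, array([0.5061, 0.0209]))]
scene adapter [(0.84, array([ 0.502 , -0.0311]))]
scene gauge []
scene meter [(0.75, array([0.724 , 0.1346]))]
scene bottle [(0.78, array([ 0.7469, -0.2455]))]
top load [(0.72, array([0.5022, 0.0243]))]
top adapter [(0.92, array([ 0.5001, -0.0324]))]
top gauge [(0.77, array([ 0.4999, -0.0893]))]
top meter [(0.87, array([0.7192, 0.1342]))]
top bottle [(0.78, array([ 0.7438, -0.2374]))]
```

View pics/scene9.png

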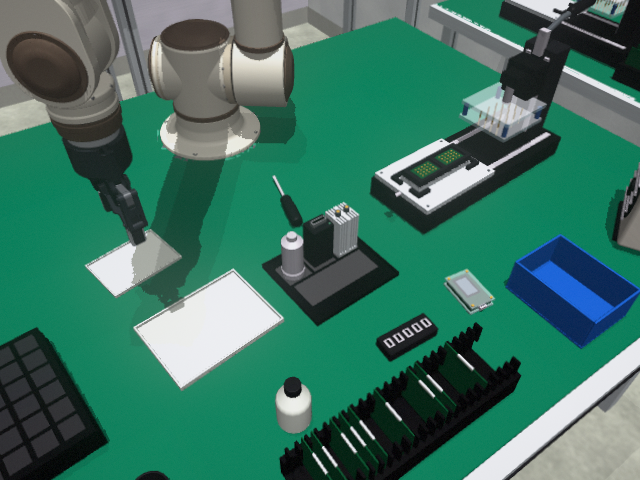

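The three things are upright on their marks, within about 5 mm of where they started in like-for-like fits. The insert is seated at (437,168), and the robot touches nothing.

```bash
python3 -c "
from workcell import bot
print(bot.job_done())"
```

```text
the job is handed in; nothing more can be done
None
```

The job is handed in at about 36 s of the 131 s: the insert is seated between the fixture's four stops, and load, adapter and gauge stand upright within about 5 mm of their starting places by camera; meter and bottle were left alone, and no pass/fail verdict came back.

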